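# Pack the blocks away and close up the toy tub

### The job

Put all the wooden toy blocks standing on the table into the tub in the cubby, shut the tub's lid, then press down each of the four snap tabs on the lid until every one has clicked home, and last of all push the cubby's little door shut until it seats on its catch. Leave the other things (ring, book, mug, bottle, jar, car, bowl) where they are.

Things in the scene. Friction and masses are not known exactly. Their poses are not given: they have to be found in the camera images.
- cubby: Fixed grey ply cubby round an open white toy tub. Origin under the tub's centre, on the table; x away from the robot, y left, z up (mm): tub inside x -75..75, y -105..105, floor z 12, rim z 88, walls 8 thick. Lid hinged on the +y side, door on the -x side. The ply side panels are 75 high, to y = +-125; the left one reaches forward to x = -130, beside the free end of the shut door.
- lid (a joint): Grey ply lid, 166 (x) x 226 (y) x 10 mm, hinged along x at y 119, z 88 mm of the cubby (lid's underside). Rad: 0 shut, grows opening up and over to the left; 1.57 upright, stop 2.0. Stiff hinge: stays where left; 1 to 5 N at the free edge moves it. It starts leaning back past upright (1.75 to 1.95), so push it from its outer (+y) side, then press it down flat.
- lid_edge (a point): Middle of the lid's free edge, on its outer face, 232 mm from the hinge axis. A 44 mm wide pull lip sticks out 21 mm beyond it. The 56 mm wide stretch of the outer face next to it, between the two corner tabs, is bare.
- tab_front (a joint): Snap tab, a white key on the lid, midway along the edge nearest the robot, pad 24 x 44 mm; its pad stands 14 mm proud of the lid when up and is pressed straight down into the lid. Joint value in m: 0 up, 0.009 fully down and latched. It resists with about 3 N, snaps over at about half travel and then stays down by itself; before that it springs back.
- tab_front_top (a point): Centre of that tab's pad top, moving with tab and lid. With the lid shut it is at x = -64, y = 0 mm in the cubby's frame, z = 112 mm up, 103 mm when pressed home.
- tab_back (a joint): Snap tab, a white key on the lid, midway along the edge farthest from the robot, pad 24 x 44 mm; its pad stands 14 mm proud of the lid when up and is pressed straight down into the lid. Joint value in m: 0 up, 0.009 fully down and latched. It resists with about 3 N, snaps over at about half travel and then stays down by itself; before that it springs back.
- tab_back_top (a point): Centre of that tab's pad top, moving with tab and lid. With the lid shut it is at x = 64, y = 0 mm in the cubby's frame, z = 112 mm up, 103 mm when pressed home.
- tab_corner_near (a joint): Snap tab, a white key on the lid, at the free edge (-y when shut), the corner nearer the robot, pad 34 x 24 mm; its pad stands 14 mm proud of the lid when up and is pressed straight down into the lid. Joint value in m: 0 up, 0.009 fully down and latched. It resists with about 3 N, snaps over at about half travel and then stays down by itself; before that it springs back.
- tab_corner_near_top (a point): Centre of that tab's pad top, moving with tab and lid. With the lid shut it is at x = -48, y = -97 mm in the cubby's frame, z = 112 mm up, 103 mm when pressed home.
- tab_corner_far (a joint): Snap tab, a white key on the lid, at the free edge (-y when shut), the corner farther from the robot, pad 34 x 24 mm; its pad stands 14 mm proud of the lid when up and is pressed straight down into the lid. Joint value in m: 0 up, 0.009 fully down and latched. It resists with about 3 N, snaps over at about half travel and then stays down by itself; before that it springs back.
- tab_corner_far_top (a point): Centre of that tab's pad top, moving with tab and lid. With the lid shut it is at x = 48, y = -97 mm in the cubby's frame, z = 112 mm up, 103 mm when pressed home.
- door (a joint): Low upright door, ply frame and clear pane, 228 wide, 70 tall, 12 thick, lower edge at z 14 mm; hinge upright at its right end, inner face, x -104, y -118 mm of the cubby; swings out towards the robot. Rad: 0 shut, stop 0.8. Stays where left; near the end it must be pushed past a sprung ball catch (2 to 6 N at 150 mm from the hinge, a good place to push, near the top), which then holds it at 0.
- block_cylinder: Sand wooden cylinder, 50 mm across, 70 mm tall. A toy block, standing on the work surface to the robot's right; may be absent. Origin at the centre of its underside, z up. Two to four of the five kinds are out, in any places.
- block_hex: Mint wooden hexagonal block, 50 mm across the flats (58 mm over the corners), 66 mm tall; one pair of flats faces along x. A toy block, standing on the work surface to the robot's right; may be absent. Origin at the centre of its underside, z up. Two to four of the five kinds are out, in any places.
- block_cube: Pastel blue wooden cube, 56 mm. A toy block, standing on the work surface to the robot's right; may be absent. Origin at the centre of its underside, z up. Two to four of the five kinds are out, in any places.
- block_arch: Pale pink wooden arch, 66 mm (x) by 40 mm (y), 62 mm tall, the opening runs through along y at the bottom; grip it across y. A toy block, standing on the work surface to the robot's right; may be absent. Origin at the centre of its underside, z up. Two to four of the five kinds are out, in any places.
- block_brick: Plain birch brick, 66 mm (x) by 42 mm (y), 60 mm tall. A toy block, standing on the work surface to the robot's right; may be absent. Origin at the centre of its underside, z up. Two to four of the five kinds are out, in any places.
- teether: Flat wooden ring 56 mm across, 12 mm high, lying among the blocks. Not a block: leave it where it is. Origin at the centre of its underside.
- book: Thick board book 134 x 154 x 25 mm lying flat. Not a block: leave it where it is. Origin at the centre of its underside.
- mug: White mug, 76 mm across, 85 mm tall. Not a block: leave it where it is. Origin at the centre of its underside.
- bottle: White baby bottle, 60 mm across, 150 mm tall. Not a block: leave it where it is. Origin at the centre of its underside.
- jar: Cream jar, 70 mm across, 80 mm tall. Not a block: leave it where it is. Origin at the centre of its underside.
- car: Wooden toy car, 90 x 54 mm, 51 mm tall. Not a block: leave it where it is. Origin at the centre of its underside.
- bowl: Blue bowl, 120 mm across, 50 mm tall. Not a block: leave it where it is. Origin at the centre of its underside.
Not all that is in view belongs to the job. What is shaped like the block_arch but red or yellow is not meant. Leave any purple look-alike of the block_brick alone.

How it is judged:
By the outcome, as a careful person would: the job done as asked, in the order asked, and still so for the second after the job is handed in, with the robot touching nothing.
Of block_cylinder, block_hex, block_cube, block_arch, block_brick only 2 to 4 are there at a start; the rules pass over those that are not, and their reading is None.
At some moment in a run one of block_cylinder, block_hex, block_cube, block_arch, block_brick may be knocked a few centimetres aside while the robot is not near it.
It also fails if it takes over 210 s, if anything falls off the work surface, if the arm or the gripper's body presses on something with over 40 N, if the wrist force passes 120 N, or if a joint passes its speed limit or range.

### The arm

A 6-joint arm with a two-finger parallel gripper is mounted at the origin on the work surface. World frame = base frame: x ahead of the robot, y to its left, z up, the work surface at z = 0. Lengths are in m, angles in rad, forces in N, time in s.
With the tool pointing down it reaches from about 0.35 to 0.775 m from the base axis. Payload 7.3 kg.
Tool frame: the origin (TCP) lies on the centre line of the jaws, within the pads' length; the fingertips stand 17 mm ahead of it and the grasp point (between the pads) lies 2 mm behind it (robot.tcp_to_tips is the distance from the TCP to the fingertips, in m); z points along the fingers, y is the line along which they close (so a half turn about z gives the same grasp; the last joint's range is limited). The gripper opens to 92 mm and grips with 3 to 60 N. Pads are 19 mm wide; open, the fingers measure 130 mm over their backs; the gripper's body (75 mm by 190 mm) begins 47 mm behind the grasp point.
Start: joints at [-1.278, 0.342, 1.524, -0, 1.275, -0.146], TCP at [0.223, -0.475, 0.244] pointing down, gripper open.
Joint ranges: [-2.53, 2.53], [-0.77, 2.02], [0.04, 2.7], [-1, 4.14], [0.28, 2.66], [-3.11, 3.11]. Speed limits (rad/s): [2.57, 2.57, 3.14, 3.14, 3.14, 3.14].

### API

Orientations are given as [roll, pitch, yaw] about the fixed x, y, z axes, in that order (R = Rz(yaw) Ry(pitch) Rx(roll)).
In Python, from cell import robot gives the robot as it stands. The module is installed in compiled form; this text tells all that it offers.
- The arm moves only by the tool carry_out, never from a script. Its argument "commands" is a list of rows, each a list of 3 entries, a list of its own where there are three numbers: the shift along the tool's x, y, z in m, then the turn about the tool's z in rad, then the opening, from 0 (shut) to 1 (fully open). In form: [[[dx, dy, dz], yaw, claw], ...]. A call has 1 to 20 rows; each row shifts and turns the commanded pose from where the row before left it, along the tool's axes as they then stand; what a row does not reach is not made up. A row lasts 1/8 s, in which the tool goes at most 62.5 mm and 10.7 degrees, less where a joint would pass 70% of its speed; a pose out of reach is approached as far as the arm can. A call is refused whole if a number of a shift passes 0.0625 or a number of a turn 0.188, either way. A call with a gripper value outside its range is refused whole. The fingers move at their own pace and stop on an object; "newtons" is the grip in N (left out, the last holds). Time passes only in rows, so rows that do not move let the fingers close. It gives the time, the measured TCP pose, the force, the opening and the grip force at its end, in the units of the state.
- robot.observe(): the state, without advancing time (a new reading comes with each control period).
- robot.read_camera(name): name is "side" or "top" or "wrist"; returns a dict with "pixels" (420x560x3 uint8, red, green, blue), "fx", "fy", "cx", "cy" (pixels), "view" (4x4, takes a point from world to camera coordinates); the wrist camera has in their place "T_tool_cam" (4x4, takes a point from camera to tool coordinates, whose origin is the TCP and whose axes are the flange's). Camera axes: x right, y up, looking along -z (the intrinsics and any distortion apply to the point x, -y, -z); pixel columns grow to the right and rows downward; lengths in m; the calibration is good to about 2 mm. A picture is of the moment at which its call begins: read the wrist's pose just before it. There is no depth.
- robot.hand_in(): hands the job in; it is judged then, once.
Trained networks look in a picture, given as the dict that the camera call returned (one of the last four; its "shot" number tells which), for a name from the list of things; names that differ only in an ending like _2 or _b are one class to them, and where a whole thing is asked for, a point or a joint stands for the part that bears it (a point fixed in the world has none). Each returns a list of dicts, best first, with "p" (0 to 1); they miss things now and then, are a little off and sometimes report something else, mostly with a low value. They report only what shows in the picture. A call takes as long as a camera call. They do not tell look-alikes from the thing itself.
- robot.find_in(picture, name): "at" ([column, row] in pixels, amid what is visible of it).
- robot.tip_of(picture, name): "at" ([column, row] in pixels: a listed point, or the origin of a listed thing).
The state is a dict: "time": time; "qpos": joint angles; "qvel": joint speeds; "joint_efforts": joint torques, N m; "tool_pos": TCP position; "tool_rot": TCP orientation; "contact_force": force on the tool from outside, world axes, zero at the start; "torque": the same for the moment, N m; "opening": finger opening in m; "grip_force": force on a finger pad.
Only numpy, scipy, OpenCV 4.12 (cv2) and the standard library are available. Lean on these libraries where they do the work, as an engineer would, in place of code of your own. Each camera call takes 0.05 s, during which the arm holds its last target. There are 200 camera calls.

## Working session

There is one attempt and no reset: what is moved stays moved. The work goes in short steps, Python scripts to look and compute and a tool call to move; the robot and the scene stay as the last step left them, time stands still between calls to the robot, and variables do not carry over. Pictures are saved under pics/ and viewed, at most 14 in all, crops included, and the job is handed in when it is done.

Besides the shell and the picture viewer there is one more tool, called as name(argument=value, ...) on one line, values as JSON. carry_out: Moves the arm, as the interface text tells. Its arguments: {"type":"object","properties":{"commands":{"type":"array"},"newtons":{"type":"number"}},"required":["commands"]}

```bash
mkdir -p pics; cat > h.py <<'E'
import numpy as np, cv2
from cell import robot
from scipy.spatial.transform import Rotation as R
def shot(n,save=None):
    o=robot.observe(); p=robot.read_camera(n)
    if n=="wrist":
        T=np.eye(4);T[:3,:3]=R.from_euler('xyz',o["tool_rot"]).as_matrix();T[:3,3]=o["tool_pos"]
        p["W"]=T@np.array(p["T_tool_cam"])
    else: p["W"]=np.linalg.inv(np.array(p["view"]))
    if save: cv2.imwrite("pics/"+save,np.array(p["pixels"])[:,:,::-1])
    return p
def ray(p,uv):
    d=np.array([(uv[0]-p["cx"])/p["fx"],-(uv[1]-p["cy"])/p["fy"],-1.]); return p["W"][:3,3],p["W"][:3,:3]@d
def at(p,uv,z):
    o,d=ray(p,uv); return (o+d*(z-o[2])/d[2]).round(4)
def proj(p,X):
    c=np.linalg.inv(p["W"])@np.append(X,1); return np.array([p["cx"]+p["fx"]*c[0]/-c[2],p["cy"]-p["fy"]*c[1]/-c[2]]).round(1)
def tri(a,ua,b,ub):
    o1,d1=ray(a,ua);o2,d2=ray(b,ub); d1/=np.linalg.norm(d1);d2/=np.linalg.norm(d2)
    s=np.linalg.lstsq(np.c_[d1,-d2],o2-o1,rcond=None)[0]; x,y=o1+s[0]*d1,o2+s[1]*d2
    return ((x+y)/2).round(4),np.linalg.norm(x-y).round(4)
E
python3 - <<'E'
from h import *
o=robot.observe(); print({k:np.round(v,3).tolist() for k,v in o.items()})
a=shot("top","top0.png");b=shot("side","side0.png")
print({k:v for k,v in a.items() if k not in("pixels","W")})
for n in "block_cylinder block_hex block_cube block_arch block_brick teether cubby lid_edge tab_front_top tab_corner_near_top tab_corner_far_top tab_back_top door".split():
    ta=robot.tip_of(a,n);tb=robot.tip_of(b,n)
    print(n,[(np.round(t["at"]).tolist(),round(t["p"],2)) for t in ta[:3]],[(np.round(t["at"]).tolist(),round(t["p"],2)) for t in tb[:3]], tri(a,ta[0]["at"],b,tb[0]["at"]) if ta and tb else "", at(a,ta[0]["at"],0) if ta else "")
E
```

```text
{'time': 0.0, 'qpos': [-1.278, 0.343, 1.525, -0.0, 1.275, -0.146], 'qvel': [0.001, 0.0, 0.001, -0.001, -0.001, -0.001], 'joint_efforts': [-0.0, -43.125, -24.421, 0.072, 0.056, -0.0], 'tool_pos': [0.223, -0.475, 0.243], 'tool_rot': [-3.14, -0.0, 0.439], 'contact_force': [0.26, 0.072, 1.277], 'torque': [-0.022, 0.013, 0.023], 'grip_force': 0.0, 'opening': 0.092}
{'fx': 526.3954216384335, 'fy': 526.3954216384335, 'cx': 274.33065352632104, 'cy': 208.0380049244888, 'view': array([[-2.27878074e-02, -9.99739806e-01, -1.01790453e-03,
        -7.27066608e-02],
       [ 9.96867195e-01, -2.27994422e-02,  7.57362631e-02,
        -5.83336762e-01],
       [-7.57397647e-02,  7.11147743e-04,  9.97127365e-01,
        -1.89475268e+00],
       [ 0.00000000e+00,  0.00000000e+00,  0.00000000e+00,
         1.00000000e+00]]), 'shot': 1}
block_cylinder [([275.0, 156.0], 0.66), ([345.0, 240.0], 0.53)] [([303.0, 295.0], 0.95)] (array([ 0.8063, -0.0612, -0.5728]), np.float64(0.1601)) [ 0.7783 -0.0933  0.    ]
block_hex [] []  
block_cube [] []  
block_arch [([345.0, 207.0], 0.78), ([417.0, 199.0], 0.68), ([296
[... 927 characters left out ...]
61.0, 185.0], 0.58)] (array([ 0.6337,  0.1245, -0.0108]), np.float64(0.0267)) [0.6212 0.1302 0.    ]
tab_corner_far_top [([138.0, 172.0], 0.51)] [([282.0, 336.0], 0.28)] (array([ 1.2769,  1.107 , -3.0219]), np.float64(0.2567)) [0.727  0.4139 0.    ]
tab_back_top [([143.0, 250.0], 0.21)] [([303.0, 272.0], 0.42), ([221.0, 79.0], 0.34)] (array([ 0.604 ,  0.2561, -0.4412]), np.float64(0.5901)) [0.439  0.3983 0.    ]Traceback (most recent call last):
  File "<stdin>", line 6, in <module>
ValueError: it knows: block_arch, block_brick, block_cube, block_cylinder, block_hex, book, bottle, bowl, car, cubby, jar, lid_edge, mug, tab_back_top, tab_corner_far_top, tab_corner_near_top, tab_front_top, teet
```

View pics/top0.png

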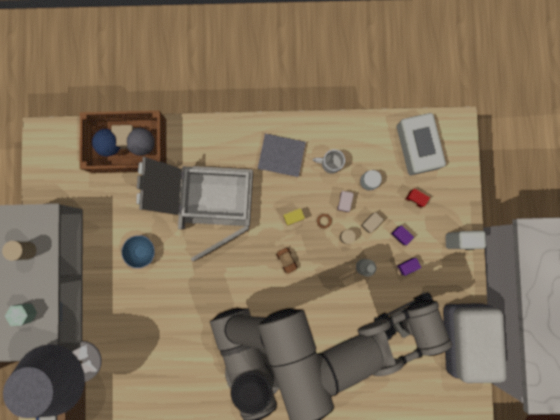

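View pics/side0.png

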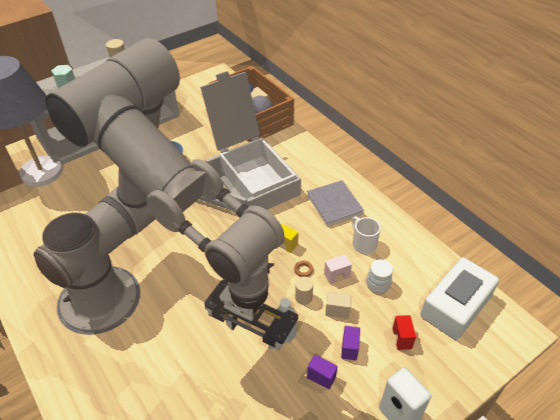

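Top view: pink arch (345,200), sand cylinder (348,237) and birch brick (373,222) are the blocks. Look-alikes to leave are the yellow arch (294,215), red arch (418,198) and purple bricks (403,235) and (409,267). The hex and cylinder at (16,315) and (17,250) are on other furniture. The cubby is at (217,195) with the lid at (160,187). I'll confirm with an enlarged crop.

```bash
python3 - <<'E'
from h import *
a=shot("top"); im=np.array(a["pixels"])[:,:,::-1]
c1=cv2.resize(im[145:285,270:430],None,fx=5,fy=5,interpolation=cv2.INTER_CUBIC)[:560]
c2=cv2.resize(im[150:270,130:260],None,fx=5,fy=5,interpolation=cv2.INTER_CUBIC)
cv2.imwrite("pics/c1.png",c1);cv2.imwrite("pics/c2.png",c2)
E
```

```text
(no output)
```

View pics/c1.png

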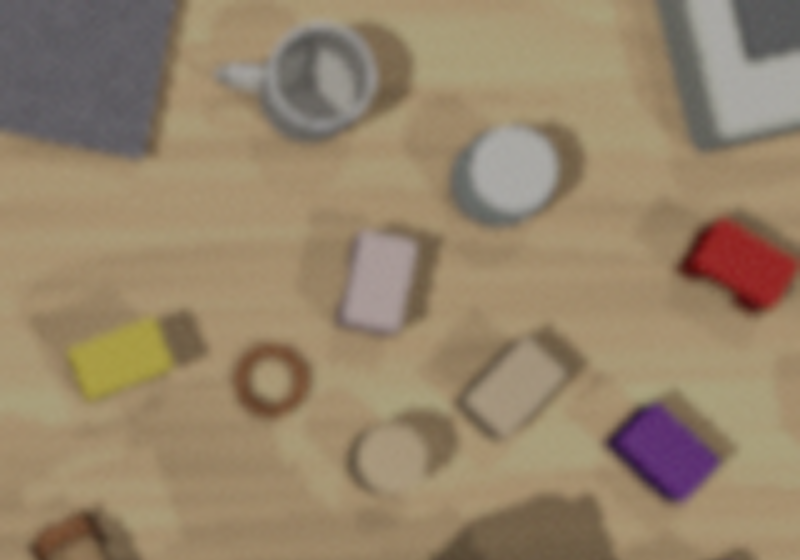

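View pics/c2.png

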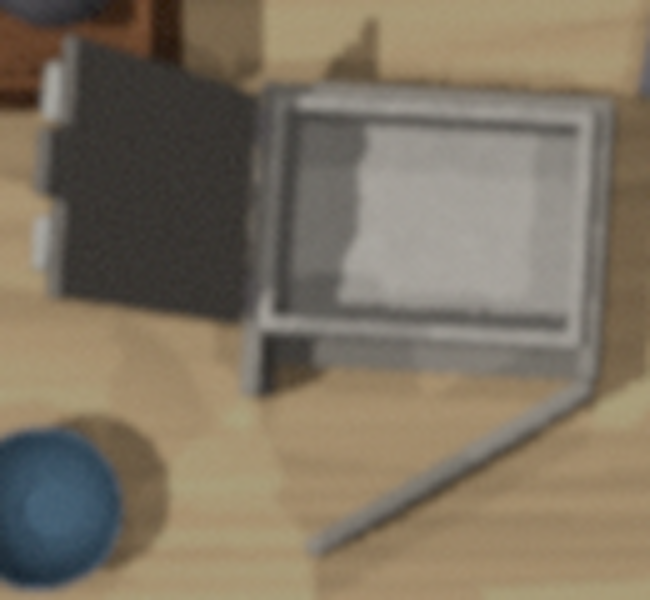

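c1 confirms the pink arch, sand cylinder and birch brick. The red and yellow arches and the purple bricks stay. c2 shows the tub rim, the open lid and the door standing out, with its free end at about crop (318,548).

```bash
python3 - <<'E'
from h import *
a=shot("top")
f=lambda x,y:(270+x/5,145+y/5); g=lambda x,y:(130+x/5,150+y/5)
for n,c,z in (("arch",(382,280),.062),("brick",(516,386),.06),("cyl",(393,458),.07)): print(n,at(a,f(*c),z))
A=[at(a,f(*c),.062) for c in((388,235),(370,328))]; print("arch yaw",np.degrees(np.arctan2(*(A[0]-A[1])[1::-1])))
A=[at(a,f(*c),.06) for c in((545,355),(485,415))]; print("brick yaw",np.degrees(np.arctan2(*(A[0]-A[1])[1::-1])))
C=[at(a,g(*c),.088) for c in((303,113),(582,125),(565,327),(277,318))]; print(C,np.mean(C,0))
C=[at(a,g(*c),.088) for c in((290,95),(597,100),(580,345),(262,328))]; print(np.array(C),np.mean(C,0))
print("door",at(a,g(590,390),.084),at(a,g(318,548),.084))
print("bowl",at(a,g(55,505),.05))
for n,z in(("bottle",.15),("jar",.08),("mug",.085),("car",.05)):
  t=robot.find_in(a,n); print(n,[(np.round(k["at"]).tolist(),round(k["p"],2),at(a,k["at"],z)) for k in t[:2]])
E
```

```text
arch [ 0.5978 -0.3437  0.062 ]
brick [ 0.52   -0.4368  0.06  ]
cyl [ 0.4706 -0.3461  0.07  ]
arch yaw -12.74822561023761
brick yaw -46.66317322383061
[array([0.7089, 0.2071, 0.088 ]), array([0.6958, 0.01  , 0.088 ]), array([0.5531, 0.0246, 0.088 ]), array([0.5641, 0.2269, 0.088 ])] [0.630475 0.11715  0.088   ]
[[ 0.7219  0.2161  0.088 ]
 [ 0.7134 -0.0009  0.088 ]
 [ 0.5402  0.0144  0.088 ]
 [ 0.5573  0.2375  0.088 ]] [0.6332   0.116775 0.088   ]
door [0.5086 0.0081 0.084 ] [0.4024 0.2005 0.084 ]
bowl [0.4366 0.393  0.05  ]
bottle [([366.0, 269.0], 0.86, array([ 0.3586, -0.3895,  0.15  ])), ([198.0, 194.0], 0.55, array([0.624 , 0.1729, 0.15  ]))]
jar [([370.0, 181.0], 0.69, array([ 0.6666, -0.4254,  0.08  ]))]
mug [([332.0, 160.0], 0.72, array([ 0.7414, -0.2935,  0.085 ]))]
car [([286.0, 261.0], 0.73, array([ 0.3883, -0.1235,  0.05  ]))]
```

carry_out(commands=[[[0.044,0.0045,0],0,1],[[0.044,0.0045,0],0,1],[[0.044,0.0045,0],0,1],[[0.044,0.0045,0],0,1],[[0.044,0.0045,0],0,1],[[0.044,0.0045,0],0,1],[[0.044,0.0045,0],0,1],[[0.044,0.0045,0],0,1],[[0.044,0.0045,0],0,1],[[0,0,0],0.165,1],[[0,0,0],0.165,1],[[0,0,0],0.165,1],[[0,0,0],0.165,1],[[0,0,0],0,1]], newtons=25)

```text
time: 3.35
tool_pos: [0.5988, -0.3437, 0.2435]
tool_rot: [-3.142, 0.0, -0.22]
contact_force: [0.6, 0.0, 0.3]
opening: 0.0915
grip_force: 0.0
```

```bash
cat >> h.py <<'E'
def go(x,y,z,psi=None):
    o=robot.observe(); p=np.array(o["tool_pos"]); M=R.from_euler('xyz',o["tool_rot"]).as_matrix()
    d=np.array([x,y,z])-p; ps=o["tool_rot"][2]
    print("pos",p.round(4),"psi",round(ps,3),"tool d",(M.T@d).round(4),"turn",None if psi is None else round(ps-psi,3))
    if psi is not None:
        M2=R.from_euler('xyz',[np.pi,0,psi]).as_matrix(); print("after turn d",(M2.T@d).round(4))
E
python3 - <<'E'
from h import *
w=shot("wrist","w1.png"); go(.598,-.344,.2,-.222)
for n,h in(("block_arch",.062),("block_brick",.06),("block_cylinder",.07)):
    for t in robot.tip_of(w,n)[:3]: print(n,np.round(t["at"]),round(t["p"],2),at(w,t["at"],0))
    for t in robot.find_in(w,n)[:3]: print("   find",np.round(t["at"]),round(t["p"],2),at(w,t["at"],h))
E
```

```text
pos [ 0.5988 -0.3437  0.2436] psi -0.218 tool d [-0.0007  0.0004  0.0436] turn 0.004
after turn d [-0.0007  0.0004  0.0436]
block_arch [507. 123.] 0.89 [ 0.6053 -0.6026  0.    ]
block_arch [279. 180.] 0.55 [ 0.5977 -0.3435  0.    ]
   find [133. 247.] 0.79 [ 0.5744 -0.186   0.062 ]
   find [276. 186.] 0.77 [ 0.6041 -0.3418  0.062 ]
   find [522. 120.] 0.58 [ 0.6142 -0.577   0.062 ]
block_brick [364. 227.] 0.95 [ 0.5211 -0.4302  0.    ]
block_brick [463. 243.] 0.84 [ 0.4744 -0.5436  0.    ]
   find [369. 227.] 0.79 [ 0.5423 -0.4233  0.06  ]
   find [451. 232.] 0.76 [ 0.5185 -0.5035  0.06  ]
```

View pics/w1.png

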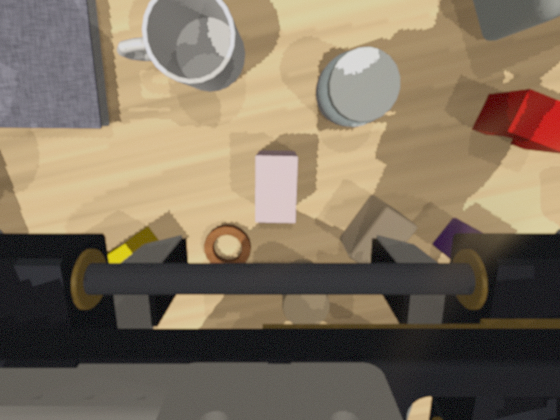

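The wrist view shows the pink arch square to the jaws, with its top centre near (276,188). The computed offset is a few mm, so I descend, grip and lift.

carry_out(commands=[[[0.001,0,0.04],0,1],[[0.001,0,0.04],0,1],[[0,0,0.04],0,1],[[0,0,0.04],0,1],[[0,0,0.02],0,1],[[0,0,0.018],0,1],[[0,0,0],0,0],[[0,0,0],0,0],[[0,0,0],0,0],[[0,0,0],0,0],[[0,0,0],0,0],[[0,0,0],0,0],[[0,0,-0.02],0,0],[[0,0,-0.04],0,0],[[0,0,-0.05],0,0],[[0,0,-0.05],0,0],[[0,0,-0.045],0,0],[[0,0,0],0,0]], newtons=25)

```text
time: 5.95
tool_pos: [0.602, -0.3451, 0.2574]
tool_rot: [3.137, -0.01, -0.221]
contact_force: [0.3, 0.0, -1.6]
opening: 0.0399
grip_force: 24.9
```

```bash
cat >> h.py <<'E'
C=np.array([.632,.117]); CY=np.radians(-4.5)
def loc(x,y): return C+np.array([[np.cos(CY),-np.sin(CY)],[np.sin(CY),np.cos(CY)]])@np.array([x,y])
E
python3 - <<'E'
from h import *
t=loc(0,.066);print(t); go(*t,.25,CY+np.pi/2); print(robot.observe()["opening"])
E
```

```text
[0.6371783  0.18279654]
pos [ 0.602  -0.3451  0.2574] psi -0.221 tool d [-0.0816 -0.5228  0.0043] turn -1.713
after turn d [ 0.5291 -0.0064  0.0074]
0.03991622394575446
```

carry_out(commands=[[[0,0,0],-0.171,0],[[0,0,0],-0.171,0],[[0,0,0],-0.171,0],[[0,0,0],-0.171,0],[[0,0,0],-0.171,0],[[0,0,0],-0.171,0],[[0,0,0],-0.171,0],[[0,0,0],-0.171,0],[[0,0,0],-0.171,0],[[0,0,0],-0.171,0],[[0.04,-0.001,0],0,0],[[0.04,-0.001,0],0,0],[[0.04,-0.001,0],0,0],[[0.04,-0.001,0],0,0],[[0.04,-0.001,0],0,0],[[0.04,-0.001,0],0,0],[[0.04,0,0],0,0],[[0.04,0,0],0,0],[[0.04,0,0],0,0],[[0,0,0],0,0]])

```text
time: 8.45
tool_pos: [0.6237, 0.018, 0.2503]
tool_rot: [-3.14, -0.0, 1.493]
contact_force: [-0.3, 0.3, -0.6]
opening: 0.0403
grip_force: 24.9
```

```bash
python3 - <<'E'
from h import *
w=shot("wrist","w2.png")
t=loc(0,.066); go(*t,.065,CY+np.pi/2)
for sx in(-.079,.079):
  for sy in(-.109,.109): print(sx,sy,proj(w,[*loc(sx,sy),.088]))
E
```

```text
pos [0.6238 0.0163 0.2503] psi 1.491 tool d [0.1672 0.0003 0.1852] turn -0.001
after turn d [0.1671 0.0003 0.1853]
-0.079 -0.109 [193.9 205.2]
-0.079 0.109 [176.  -71.1]
0.079 -0.109 [364.9 205.2]
0.079 0.109 [382.7 -71.5]
```

View pics/w2.png

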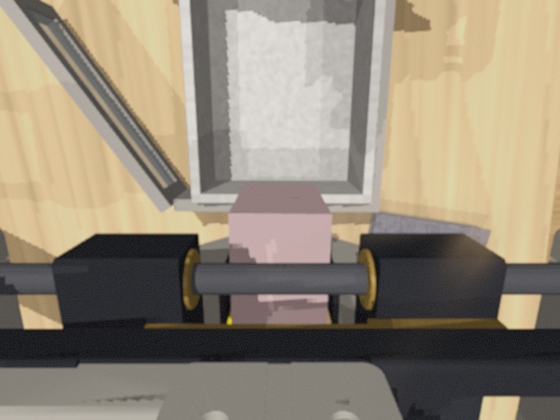

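The arch is held. The tub's -y rim shows at rows 185–205 and columns 190–378, so its centre is about 5 mm farther in x than assumed. I'll place the arch with that correction.

carry_out(commands=[[[0.043,0.0012,0],0,0],[[0.043,0.0012,0],0,0],[[0.043,0.0013,0],0,0],[[0.042,0.0013,0],0,0],[[0,0,0],0,0],[[0,0,0.045],0,0],[[0,0,0.045],0,0],[[0,0,0.045],0,0],[[0,0,0.03],0,0],[[0,0,0.018],0,0],[[0,0,0],0,0],[[0,0,0],0,0.65],[[0,0,0],0,0.65],[[0,0,0],0,0.65],[[0,0,-0.04],0,0.65],[[0,0,-0.05],0,0.65],[[0,0,-0.05],0,0.65],[[0,0,-0.05],0,0.65],[[-0.06,0,0],0,1],[[-0.06,0,0],0,1]])

```text
time: 11.0
tool_pos: [0.6333, 0.065, 0.259]
tool_rot: [3.139, 0.0, 1.491]
contact_force: [0.0, -0.5, -0.6]
opening: 0.0751
grip_force: 0.0
```

carry_out(commands=[[[-0.06,0,0],0,1],[[-0.06,0,0],0,1],[[-0.06,0,0],0,1],[[0,0,0],0,1]])

```text
time: 11.5
tool_pos: [0.618, -0.1183, 0.258]
tool_rot: [3.141, 0.001, 1.483]
contact_force: [-0.6, 0.1, 0.4]
opening: 0.0915
grip_force: 0.0
```

```bash
python3 - <<'E'
from h import *
w=shot("wrist","w3.png"); a=shot("top")
go(.52,-.437,.2,-.81)
for n,h in(("block_arch",.062),("block_brick",.06),("block_cylinder",.07)):
    for t in robot.tip_of(a,n)[:5]: print(n,np.round(t["at"]),round(t["p"],2),at(a,t["at"],0))
for sx in(-.083,.083):
  for sy in(-.113,.113): print(sx,sy,proj(w,[*loc(sx,sy),.088]))
E
```

```text
pos [ 0.6186 -0.1141  0.258 ] psi 1.487 tool d [-0.33   -0.0713  0.0579] turn 2.297
after turn d [0.1659 0.294  0.058 ]
block_arch [416. 198.] 0.78 [ 0.6084 -0.6088  0.    ]
block_arch [198. 201.] 0.51 [0.6149 0.1933 0.    ]
block_arch [290. 220.] 0.39 [ 0.5382 -0.1408  0.    ]
block_brick [401. 234.] 0.52 [ 0.4785 -0.55    0.    ]
block_brick [370. 226.] 0.51 [ 0.5094 -0.4348  0.    ]
block_brick [323. 222.] 0.2 [ 0.5269 -0.2644  0.    ]
block_cylinder [341. 239.] 0.67 [ 0.4623 -0.3292  0.    ]
block_cylinder [276. 156.] 0.5 [ 0.7763 -0.0959  0.    ]
-0.083 -0.113 [173.9  52.7]
-0.083 0.113 [ 144.9 -305.5]
0.083 -0.113 [369.5  50.5]
0.083 0.113 [ 388.3 -308.9]
```

View pics/w3.png

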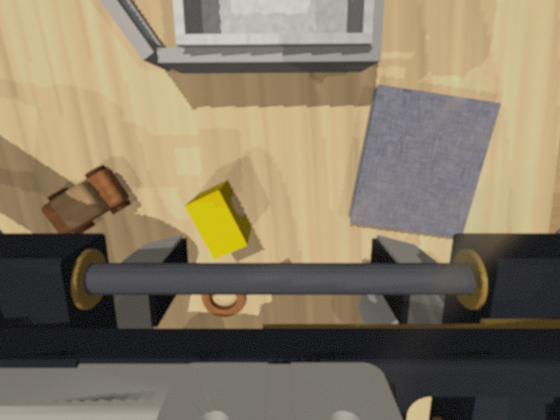

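The arch is in the tub. The rim corners at (177,46) and (373,44) put the tub about 4 mm off in both axes. On to the brick.

carry_out(commands=[[[-0.041,-0.009,0],0,1],[[-0.041,-0.009,0],0,1],[[-0.041,-0.009,0],0,1],[[-0.041,-0.009,0],0,1],[[-0.041,-0.009,0],0,1],[[-0.041,-0.009,0],0,1],[[-0.041,-0.009,0],0,1],[[-0.041,-0.009,0],0,1]])

```text
time: 12.75
tool_pos: [0.5207, -0.4346, 0.2579]
tool_rot: [3.141, 0.0, 1.491]
contact_force: [0.8, -0.0, -0.1]
opening: 0.0917
grip_force: 0.0
```

carry_out(commands=[[[0,0,0],0.177,1],[[0,0,0],0.177,1],[[0,0,0],0.177,1],[[0,0,0],0.177,1],[[0,0,0],0.177,1],[[0,0,0],0.177,1],[[0,0,0],0.177,1],[[0,0,0],0.177,1],[[0,0,0],0.177,1],[[0,0,0],0.177,1],[[0,0,0],0.177,1],[[0,0,0],0.177,1],[[0,0,0],0.177,1],[[-0.02,0,0],0,1],[[-0.02,0,0],0,1],[[0,0,0],0,1]])

```text
time: 14.75
tool_pos: [0.4931, -0.404, 0.2584]
tool_rot: [-3.142, -0.0, -0.81]
contact_force: [0.4, -0.5, 0.4]
opening: 0.0921
grip_force: 0.0
```

```bash
sed -i 's/C=np.array(\[.632,.117\])/C=np.array([.636,.1205])/' h.py; python3 - <<'E'
from h import *
w=shot("wrist","w4.png")
go(.52,-.437,.045,-.81)
for n,h in(("block_brick",.06),("block_cylinder",.07)):
    for t in robot.tip_of(w,n)[:3]: print(n,np.round(t["at"]),round(t["p"],2),at(w,t["at"],0))
    for t in robot.find_in(w,n)[:3]: print("   find",np.round(t["at"]),round(t["p"],2),at(w,t["at"],h))
E
```

```text
pos [ 0.4934 -0.4048  0.2584] psi -0.81 tool d [0.0414 0.0029 0.2134] turn -0.0
after turn d [0.0416 0.0029 0.2134]
block_brick [453. 160.] 0.85 [ 0.3595 -0.5601  0.    ]
block_brick [378. 103.] 0.84 [ 0.4703 -0.5427  0.    ]
block_brick [278. 143.] 0.69 [ 0.5223 -0.4318  0.    ]
   find [467. 160.] 0.92 [ 0.3752 -0.5531  0.06  ]
   find [388.  98.] 0.72 [ 0.4769 -0.5383  0.06  ]
block_cylinder [260. 223.] 0.95 [ 0.4709 -0.3458  0.    ]
   find [258. 234.] 0.94 [ 0.4768 -0.3545  0.07  ]
```

View pics/w4.png

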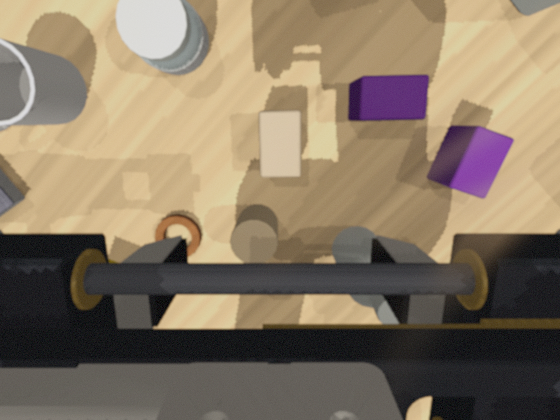

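The brick is square to the jaws with its top centre at (280,144). The purple bricks are at (390,98) and (470,160), and the cylinder is at (258,230).

```bash
python3 - <<'E'
from h import *
w=shot("wrist")
t=at(w,(280,144),.06);print(t,at(w,(255,230),.07),w["W"][:3,3]); go(t[0],t[1],.045,-.81)
E
```

```text
[ 0.5224 -0.4376  0.06  ] [ 0.4819 -0.3578  0.07  ] [ 0.53896977 -0.45313766  0.39702932]
pos [ 0.4929 -0.406   0.2575] psi -0.812 tool d [0.0432 0.0004 0.2125] turn -0.002
after turn d [0.0432 0.0005 0.2125]
```

carry_out(commands=[[[0.022,0,0.02],0,1],[[0.021,0,0.03],0,1],[[0,0,0.04],0,1],[[0,0,0.04],0,1],[[0,0,0.04],0,1],[[0,0,0.025],0,1],[[0,0,0.017],0,1],[[0,0,0],0,0],[[0,0,0],0,0],[[0,0,0],0,0],[[0,0,0],0,0],[[0,0,0],0,0],[[0,0,0],0,0],[[0,0,-0.02],0,0],[[0,0,-0.04],0,0],[[0,0,-0.05],0,0],[[0,0,-0.05],0,0],[[0,0,-0.045],0,0],[[0,0,0],0,0]], newtons=25)

```text
time: 17.42
tool_pos: [0.5232, -0.4381, 0.2573]
tool_rot: [3.142, -0.011, -0.812]
contact_force: [0.5, 0.3, -0.5]
opening: 0.0418
grip_force: 24.9
```

```bash
python3 - <<'E'
from h import *
t=loc(0,-.066);print(t); go(*t,.25,CY+np.pi/2); print(robot.observe()["opening"])
E
```

```text
[0.6308217  0.05470346]
pos [ 0.5232 -0.4381  0.2573] psi -0.812 tool d [-0.2837 -0.4171  0.0043] turn -2.304
after turn d [0.4998 0.0686 0.0073]
0.04178985976712601
```

carry_out(commands=[[[0,0,0],-0.177,0],[[0,0,0],-0.177,0],[[0,0,0],-0.177,0],[[0,0,0],-0.177,0],[[0,0,0],-0.177,0],[[0,0,0],-0.177,0],[[0,0,0],-0.177,0],[[0,0,0],-0.177,0],[[0,0,0],-0.177,0],[[0,0,0],-0.177,0],[[0,0,0],-0.177,0],[[0,0,0],-0.177,0],[[0,0,0],-0.18,0]])

```text
time: 19.05
tool_pos: [0.5217, -0.4366, 0.2501]
tool_rot: [-3.14, -0.001, 1.498]
contact_force: [-0.5, -0.6, -1.2]
opening: 0.0419
grip_force: 24.9
```

carry_out(commands=[[[0.0416,0.0057,0],0,0],[[0.0416,0.0057,0],0,0],[[0.0416,0.0057,0],0,0],[[0.0416,0.0057,0],0,0],[[0.0416,0.0057,0],0,0],[[0.0416,0.0057,0],0,0],[[0.0416,0.0057,0],0,0],[[0.0416,0.0057,0],0,0],[[0.0416,0.0057,0],0,0],[[0.0416,0.0057,0],0,0],[[0.0416,0.0057,0],0,0],[[0.0416,0.0057,0],0,0],[[0,0,0],0,0],[[0,0,0],0,0]])

```text
time: 20.8
tool_pos: [0.6292, 0.0548, 0.2503]
tool_rot: [-3.14, 0.001, 1.492]
contact_force: [-0.5, 0.6, -1.8]
opening: 0.0417
grip_force: 24.9
```

```bash
python3 - <<'E'
from h import *
t=loc(0,-.066); go(*t,.065,CY+np.pi/2)
w=shot("wrist","w5.png")
for sx in(-.083,.083):
  for sy in(-.113,.113): print(sx,sy,proj(w,[*loc(sx,sy),.088]))
E
```

```text
pos [0.6292 0.0548 0.2503] psi 1.492 tool d [1.000e-04 1.800e-03 1.853e-01] turn -0.0
after turn d [-0.      0.0016  0.1853]
-0.083 -0.113 [193.4 243.1]
-0.083 0.113 [174.9 -27.7]
0.083 -0.113 [367.8 243. ]
0.083 0.113 [386.3 -28.1]
```

View pics/w5.png

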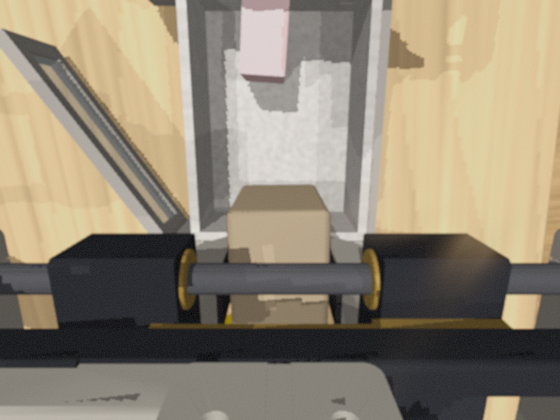

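The arch stands in the tub's far half at (265,40), and the rim matches the prediction. Placing the brick.

carry_out(commands=[[[0,0.001,0.045],0,0],[[0,0.001,0.045],0,0],[[0,0,0.045],0,0],[[0,0,0.03],0,0],[[0,0,0.018],0,0],[[0,0,0],0,0],[[0,0,0],0,0.65],[[0,0,0],0,0.65],[[0,0,0],0,0.65],[[0,0,-0.04],0,0.65],[[0,0,-0.05],0,0.65],[[0,0,-0.05],0,0.65],[[0,0,-0.05],0,0.65],[[-0.05,-0.016,0],0,1],[[-0.05,-0.016,0],0,1],[[-0.05,-0.016,0],0,1],[[-0.05,-0.016,0],0,1],[[-0.05,-0.016,0],0,1],[[-0.05,-0.016,0],0,1],[[0,0,0],0,1]])

```text
time: 23.35
tool_pos: [0.5109, -0.2395, 0.2581]
tool_rot: [3.141, 0.001, 1.487]
contact_force: [-0.9, 0.7, 0.0]
opening: 0.0918
grip_force: 0.0
```

```bash
python3 - <<'E'
from h import *
a=shot("top","t5.png"); b=shot("side")
go(.4745,-.349,.25,1.492)
for n in("block_cylinder","block_brick","block_arch"):
    for p,q in(("top",a),("side",b)):
        for t in robot.tip_of(q,n)[:4]: print(n,p,np.round(t["at"]),round(t["p"],2),at(q,t["at"],0))
E
```

```text
pos [ 0.5122 -0.2365  0.2581] psi 1.49 tool d [-0.1152 -0.0286  0.008 ] turn -0.002
after turn d [-0.1151 -0.0287  0.0081]
block_cylinder top [345. 236.] 0.51 [ 0.4737 -0.3417  0.    ]
block_cylinder side [303. 295.] 0.78 [ 0.4798 -0.3356  0.    ]
block_brick top [402. 234.] 0.86 [ 0.477  -0.5532  0.    ]
block_brick top [232. 199.] 0.63 [0.6191 0.069  0.    ]
block_brick top [402. 265.] 0.6 [ 0.3625 -0.5485  0.    ]
block_brick side [350. 350.] 0.79 [ 0.4725 -0.5463  0.    ]
block_brick side [267. 195.] 0.67 [0.6284 0.0536 0.    ]
block_brick side [323. 379.] 0.56 [ 0.3626 -0.5698  0.    ]
block_arch top [412. 199.] 0.85 [ 0.6057 -0.5943  0.    ]
block_arch top [200. 200.] 0.7 [0.6192 0.1878 0.    ]
block_arch top [277. 156.] 0.54 [ 0.7755 -0.1014  0.    ]
block_arch top [294. 221.] 0.51 [ 0.5352 -0.1573  0.    ]
block_arch side [243. 171.] 0.89 [0.6301 0.2055 0.    ]
block_arch side [402. 334.] 0.72 [ 0.6195 -0.5949  0.    ]
block_arch side [283. 244.] 0.61 [ 0.5435 -0.1495  0.    ]
block_arch side [259. 181.] 0.33 [0.6446 0.1267 0.    ]
```

carry_out(commands=[[[-0.055,-0.009,0],0,1],[[-0.055,-0.009,0],0,1],[[-0.055,-0.009,0],0,1],[[0,0,0],0,1],[[0,0,0],0,1]])

```text
time: 24.38
tool_pos: [0.4726, -0.3979, 0.2575]
tool_rot: [-3.141, -0.001, 1.492]
contact_force: [-0.4, 0.5, 0.3]
opening: 0.0919
grip_force: 0.0
```

```bash
python3 - <<'E'
from h import *
w=shot("wrist","w6.png")
for t in robot.find_in(w,"block_cylinder")[:2]: print(np.round(t["at"]),round(t["p"],2),at(w,t["at"],.035))
for t in robot.tip_of(w,"block_cylinder")[:2]: print(np.round(t["at"]),round(t["p"],2),at(w,t["at"],0))
go(.473,-.346,.045,1.49)
E
```

```text
[275. 132.] 0.75 [ 0.4735 -0.3438  0.035 ]
[448. 196.] 0.74 [ 0.6751 -0.4362  0.    ]
[323.  55.] 0.73 [ 0.5316 -0.2662  0.    ]
pos [ 0.4731 -0.3972  0.258 ] psi 1.494 tool d [ 0.0511 -0.0041  0.213 ] turn 0.004
after turn d [ 0.0511 -0.0042  0.213 ]
```

View pics/w6.png

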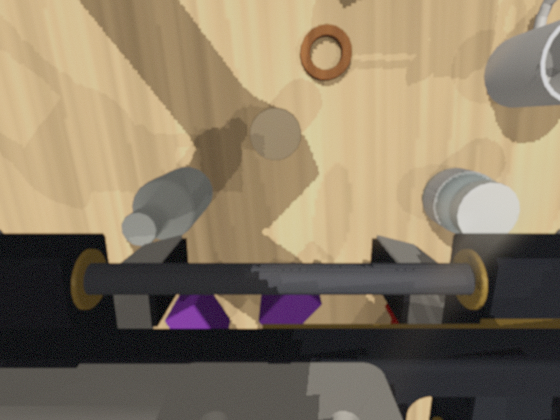

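The cylinder top is at (275,133). The bottle at (170,205) stands close enough for the gripper's body to hit it with this yaw, so I turn the jaws first to clear it.

carry_out(commands=[[[0,0,0],0.178,1],[[0,0,0],0.178,1],[[0,0,0],0.178,1],[[0,0,0],0.178,1],[[0,0,0],0.178,1],[[0,0,0],0.178,1],[[0.0215,-0.0476,0],0,1],[[0,0,0],0,1],[[0,0,0],0,1]])

```text
time: 25.65
tool_pos: [0.4729, -0.346, 0.2584]
tool_rot: [3.14, -0.0, 0.426]
contact_force: [0.3, -0.9, -0.4]
opening: 0.0922
grip_force: 0.0
```

```bash
python3 - <<'E'
from h import *
go(.473,-.345,.05)
E
```

```text
pos [ 0.4729 -0.346   0.2584] psi 0.426 tool d [ 0.0004 -0.0012  0.2084] turn None
```

carry_out(commands=[[[0,0,0.05],0,1],[[0,0,0.05],0,1],[[0,0,0.05],0,1],[[0,0,0.035],0,1],[[0,0,0.023],0,1],[[0,0,0],0,0],[[0,0,0],0,0],[[0,0,0],0,0],[[0,0,0],0,0],[[0,0,0],0,0],[[0,0,-0.02],0,0],[[0,0,-0.04],0,0],[[0,0,-0.05],0,0],[[0,0,-0.05],0,0],[[0,0,-0.045],0,0],[[0,0,0],0,0]], newtons=25)

```text
time: 27.65
tool_pos: [0.4736, -0.3476, 0.259]
tool_rot: [3.134, -0.003, 0.424]
contact_force: [-0.1, -0.1, -1.9]
opening: 0.0494
grip_force: 25.0
```

carry_out(commands=[[[0,0,0],-0.178,0],[[0,0,0],-0.178,0],[[0,0,0],-0.178,0],[[0,0,0],-0.178,0],[[0,0,0],-0.178,0],[[0,0,0],-0.178,0],[[0,0,0],0,0]])

```text
time: 28.52
tool_pos: [0.472, -0.3462, 0.2535]
tool_rot: [-3.14, -0.001, 1.49]
contact_force: [-0.2, 1.0, -1.2]
opening: 0.0495
grip_force: 25.0
```

```bash
python3 - <<'E'
from h import *
go(*loc(0,0),.25,CY+np.pi/2);print(robot.observe()["opening"])
E
```

```text
pos [ 0.472  -0.3462  0.2535] psi 1.49 tool d [0.4784 0.1259 0.0038] turn -0.002
after turn d [0.4781 0.1269 0.0035]
0.04953156791318795
```

carry_out(commands=[[[0.0435,0.0115,0],0,0],[[0.0435,0.0115,0],0,0],[[0.0435,0.0115,0],0,0],[[0.0435,0.0115,0],0,0],[[0.0435,0.0115,0],0,0],[[0.0435,0.0115,0],0,0],[[0.0435,0.0115,0],0,0],[[0.0435,0.0115,0],0,0],[[0.0435,0.0115,0],0,0],[[0.0435,0.0115,0],0,0],[[0.0435,0.0115,0],0,0],[[0,0,0],0,0],[[0,0,0],0,0]])

```text
time: 30.15
tool_pos: [0.6358, 0.1202, 0.2539]
tool_rot: [-3.14, 0.001, 1.49]
contact_force: [0.2, -0.5, -1.2]
opening: 0.0497
grip_force: 25.0
```

```bash
python3 - <<'E'
from h import *
go(*loc(0,0),.07,CY+np.pi/2)
w=shot("wrist","w7.png")
for n in("block_arch",):
    for t in robot.find_in(w,n)[:3]: print(n,np.round(t["at"]),round(t["p"],2),at(w,t["at"],.074))
E
```

```text
pos [0.6358 0.1202 0.2539] psi 1.49 tool d [0.0005 0.0004 0.1839] turn -0.002
after turn d [3.000e-04 1.000e-04 1.839e-01]
block_arch [265. 113.] 0.62 [0.6292 0.1939 0.074 ]
```

View pics/w7.png

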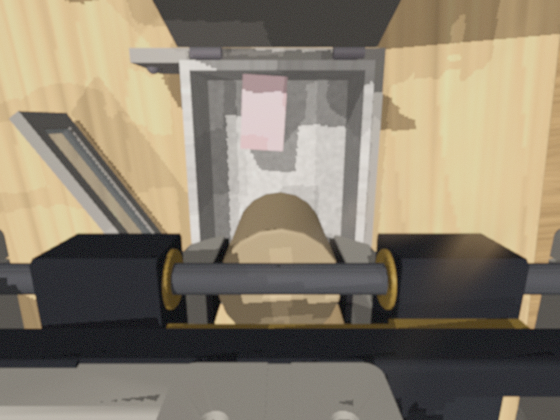

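The arch is clear at (265,113), with room for the cylinder between it and the brick. Lowering.

carry_out(commands=[[[0,0,0.045],0,0],[[0,0,0.045],0,0],[[0,0,0.045],0,0],[[0,0,0.03],0,0],[[0,0,0.019],0,0],[[0,0,0],0,0],[[0,0,0],0,0.72],[[0,0,0],0,0.72],[[0,0,0],0,0.72],[[0,0,-0.04],0,0.72],[[0,0,-0.05],0,0.72],[[0,0,-0.05],0,0.72],[[0,0,-0.05],0,0],[[-0.06,0,-0.02],0,0],[[-0.06,0,0],0,0],[[-0.06,0,0],0,0],[[0,0,0],0,0],[[0,0,0],0,0]])

```text
time: 32.5
tool_pos: [0.6221, -0.0581, 0.2808]
tool_rot: [3.141, -0.0, 1.491]
contact_force: [0.2, 0.1, -0.4]
opening: 0.0106
grip_force: 0.0
```

```bash
python3 - <<'E'
from h import *
w=shot("wrist","w8.png");a=shot("top");b=shot("side")
for n in("block_cylinder","block_brick","block_arch"):
    for p,q in(("top",a),("side",b)):
        for t in robot.tip_of(q,n)[:4]: print(n,p,np.round(t["at"]),round(t["p"],2),at(q,t["at"],0.01))
t1=robot.tip_of(a,"lid_edge")[0];t2=robot.tip_of(b,"lid_edge")[0];print(t1,t2,tri(a,t1["at"],b,t2["at"]))
for th in(1.75,1.85,1.95):
    X=[*loc(0,.119+.232*np.cos(th)),.088+.232*np.sin(th)]; print(th,np.round(X,3),proj(a,X),proj(b,X))
go(*loc(0,0),.1)
i=np.array(b["pixels"])[50:220,180:330,::-1]; ii=np.array(w["pixels"])[:,:,::-1]
cv2.imwrite("pics/c8.png",np.hstack([cv2.resize(i,(400,453),interpolation=cv2.INTER_CUBIC)[:300],cv2.resize(ii,(400,300))]))
E
```

```text
block_cylinder top [216. 198.] 0.54 [0.6246 0.1268 0.01  ]
block_cylinder side [260. 179.] 0.83 [0.6483 0.1259 0.01  ]
block_brick top [403. 263.] 0.62 [ 0.3714 -0.5494  0.01  ]
block_brick top [234. 200.] 0.59 [0.6147 0.0616 0.01  ]
block_brick side [351. 347.] 0.83 [ 0.4758 -0.5464  0.01  ]
block_brick side [321. 379.] 0.58 [ 0.3564 -0.5706  0.01  ]
block_arch top [200. 201.] 0.62 [0.6146 0.1879 0.01  ]
block_arch top [294. 217.] 0.62 [ 0.5464 -0.1576  0.01  ]
block_arch side [244. 172.] 0.9 [0.6243 0.1905 0.01  ]
block_arch side [401. 338.] 0.9 [ 0.6007 -0.6056  0.01  ]
block_arch side [288. 244.] 0.55 [ 0.5517 -0.1644  0.01  ]
{'at': [142.9, 182.0], 'p': 0.7} {'at': [221.5, 80.6], 'p': 0.75} (array([0.6487, 0.3242, 0.3004]), np.float64(0.0061))
1.75 [0.642 0.198 0.316] [182.  183.4] [241.7  95.2]
1.85 [0.64  0.175 0.311] [189.6 184. ] [245.3 100.2]
1.95 [0.639 0.154 0.304] [197.  184.7] [248.9 105.8]
pos [ 0.6221 -0.058   0.2805] psi 1.492 tool d [ 0.179  -0.0002  0.1804] turn None
```

View pics/c8.png

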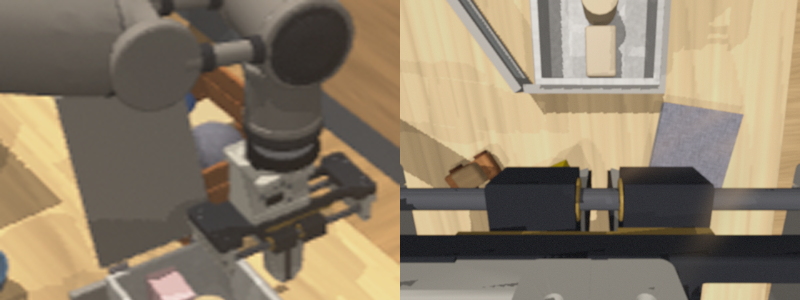

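All three blocks stand in the tub. The lid leans at about 1.95 rad, with its edge near (0.649, 0.324, 0.30). I raise the closed fingers and go over it to the outer side.

carry_out(commands=[[[0,0,-0.04],0,0],[[0,0,-0.05],0,0],[[0.04,0,0],0,0],[[0.04,0,0],0,0],[[0.04,0,0],0,0],[[0.04,0,0],0,0],[[0.04,0,0],0,0],[[0.04,0,0],0,0],[[0.04,0,0],0,0],[[0.04,0,0],0,0],[[0.04,0,0],0,0],[[0.04,0,0],0,0],[[0.04,0,0],0,0],[[0,0,0],0,0],[[0,0,0],0,0]])

```text
time: 34.92
tool_pos: [0.657, 0.38, 0.3698]
tool_rot: [-3.141, 0.001, 1.492]
contact_force: [0.8, 0.2, 0.3]
opening: 0.0007
grip_force: 0.0
```

```bash
python3 - <<'E'
from h import *
go(*loc(0,.25),.305); print(np.round(robot.observe()["qpos"],2))
a=shot("top");b=shot("side","s9.png")
t1=robot.tip_of(a,"lid_edge");t2=robot.tip_of(b,"lid_edge");print(t1[:2],t2[:2])
for th in(1.75,1.85,1.95):
    X=[*loc(0,.119-.232*np.cos(th)+.01),.088+.232*np.sin(th)]; print(th,np.round(X,3),proj(a,X),proj(b,X))
E
```

```text
pos [0.657  0.38   0.3698] psi 1.492 tool d [-0.0103 -0.0005  0.0648] turn None
[ 0.42  0.9   0.19 -0.    2.05  0.5 ]
[{'at': [142.1, 182.1], 'p': 0.63}, {'at': [233.4, 199.0], 'p': 0.26}] [{'at': [219.1, 79.5], 'p': 0.58}]
1.75 [0.649 0.29  0.316] [152.1 181.7] [227.8  81. ]
1.85 [0.651 0.313 0.311] [145.2 181.6] [224.7  79. ]
1.95 [0.653 0.335 0.304] [138.8 181.5] [221.7  77.8]
```

carry_out(commands=[[[0,0,0.03],0,0],[[0,0,0.035],0,0],[[0,0,0],0,0],[[-0.02,0,0],0,0],[[-0.02,0,0],0,0],[[-0.02,0,0],0,0],[[-0.02,0,0],0,0],[[-0.02,0,0],0,0],[[-0.02,0,0],0,0],[[0,0,0],0,0]])

```text
time: 36.38
tool_pos: [0.6484, 0.2595, 0.3088]
tool_rot: [3.137, -0.001, 1.49]
contact_force: [-0.4, 0.5, 0.0]
opening: 0.0005
grip_force: 0.0
```

```bash
python3 - <<'E'
from h import *
go(*loc(0,.139),.305); print(np.round(robot.observe()["contact_force"],2))
a=shot("top");b=shot("side","s10.png")
print(robot.tip_of(a,"lid_edge")[:2],robot.tip_of(b,"lid_edge")[:2])
for th in(1.2,1.4,1.57,1.85):
    X=[*loc(0,.119-.232*np.cos(th)+.01*np.sin(th)),.088+.232*np.sin(th)+.01*np.cos(th)]; print(th,np.round(X,3),proj(a,X),proj(b,X))
E
```

```text
pos [0.6484 0.2595 0.3088] psi 1.49 tool d [-0.0006 -0.0014  0.0038] turn None
[-0.39  0.51  0.03]
[{'at': [165.1, 184.4], 'p': 0.58}] [{'at': [231.6, 87.9], 'p': 0.76}]
1.2 [0.639 0.165 0.308] [193.2 184.3] [247.1 102.9]
1.4 [0.643 0.21  0.318] [178.1 183.1] [239.8  92.8]
1.57 [0.646 0.249 0.32 ] [165.3 182.3] [233.8  86.2]
1.85 [0.651 0.312 0.308] [145.6 181.7] [224.8  79.8]
```

The lid is upright, as predicted. Following the arc down now.

carry_out(commands=[[[-0.026,0,0.002],0,0],[[-0.026,0,0.005],0,0],[[-0.025,0,0.008],0,0],[[-0.024,0,0.011],0,0],[[-0.022,0,0.014],0,0],[[-0.021,0,0.016],0,0],[[-0.018,0,0.019],0,0],[[-0.016,0,0.021],0,0],[[-0.013,0,0.023],0,0],[[-0.01,0,0.024],0,0],[[0,0,0],0,0]])

```text
time: 37.95
tool_pos: [0.6307, 0.0604, 0.1606]
tool_rot: [-3.137, 0.0, 1.492]
contact_force: [0.7, -0.5, 0.6]
opening: 0.0008
grip_force: 0.0
```

```bash
python3 - <<'E'
from h import *
go(*loc(0,-.0616),.1665); print(np.round(robot.observe()["contact_force"],2))
b=shot("side","s11.png")
print(robot.tip_of(b,"lid_edge")[:2])
for th in(0.1,.26,.5,1):
    X=[*loc(0,.119-.232*np.cos(th)+.01*np.sin(th)),.088+.232*np.sin(th)+.01*np.cos(th)]; print(th,np.round(X,3),proj(b,X))
E
```

```text
pos [0.6307 0.0604 0.1606] psi 1.492 tool d [-0.0013  0.0006 -0.0059] turn None
[ 0.72 -0.46  0.57]
[{'at': [272.1, 173.0], 'p': 0.76}]
0.1 [0.627 0.01  0.121] [274.  176.4]
0.26 [0.628 0.018 0.157] [272.5 166.4]
0.5 [0.63  0.041 0.208] [268.4 150. ]
1 [0.636 0.123 0.289] [254.1 115. ]
```

carry_out(commands=[[[-0.007,0,0.015],0,0],[[-0.005,0,0.015],0,0],[[0,0,0.01],0,0],[[0,0,0.005],0,0],[[0,0,0.003],0,0],[[0,0,0.002],0,0],[[0,0,0],0,0]])

```text
time: 38.92
tool_pos: [0.6303, 0.0485, 0.1151]
tool_rot: [3.141, 0.0, 1.492]
contact_force: [-7.3, -0.5, 14.6]
opening: 0.0005
grip_force: 7.3
```

```bash
python3 - <<'E'
from h import *
o=robot.observe();print(np.round(o["tool_pos"],4),np.round(o["contact_force"],2))
E
```

```text
[0.6303 0.0485 0.1151] [-7.31 -0.49 14.64]
```

The lid is down: the tips sit at z = 0.098 with a firm reaction. I lift and look at the tabs.

carry_out(commands=[[[0,0,-0.03],0,0],[[-0.03,0,-0.05],0,0],[[-0.04,0,-0.05],0,0],[[-0.04,0,-0.04],0,0],[[0,0,0],0,0],[[0,0,0],0,0]])

```text
time: 39.67
tool_pos: [0.6217, -0.0599, 0.2807]
tool_rot: [-3.141, -0.001, 1.492]
contact_force: [0.5, -0.4, -0.6]
opening: 0.0
grip_force: 0.0
```

```bash
python3 - <<'E'
from h import *
o=robot.observe();print(np.round(o["tool_pos"],4))
w=shot("wrist","w12.png");a=shot("top");b=shot("side")
L={"tab_front_top":(-.064,0),"tab_back_top":(.064,0),"tab_corner_near_top":(-.048,-.097),"tab_corner_far_top":(.048,-.097)}
for n,l in L.items():
    X=[*loc(*l),.112]; print(n,np.round(X,4),[(np.round(t["at"]).tolist(),round(t["p"],2),at(w,t["at"],.112)[:2].tolist()) for t in robot.tip_of(w,n)[:2]],"pred",proj(w,X))
    ta,tb=robot.tip_of(a,n)[:1],robot.tip_of(b,n)[:1]; 
    if ta: print("  top",at(a,ta[0]["at"],.112))
    if tb: print("  side",at(b,tb[0]["at"],.112))
E
```

```text
[ 0.6217 -0.0599  0.2807]
tab_front_top [0.5722 0.1255 0.112 ] [] pred [198.8 -26.7]
  top [0.566  0.1205 0.112 ]
  side [0.5786 0.1216 0.112 ]
tab_back_top [0.6998 0.1155 0.112 ] [] pred [358.2 -27.1]
  top [0.6863 0.1111 0.112 ]
  side [0.699  0.1211 0.112 ]
tab_corner_near_top [0.5805 0.0276 0.112 ] [([223.0, 96.0], 0.86, [0.5805, 0.0303])] pred [223.8  99.7]
  top [0.5736 0.0412 0.112 ]
  side [0.5784 0.0331 0.112 ]
tab_corner_far_top [0.6762 0.02   0.112 ] [([334.0, 98.0], 0.59, [0.6763, 0.0216])] pred [333.7  99.5]
  side [0.6675 0.0152 0.112 ]
```

View pics/w12.png

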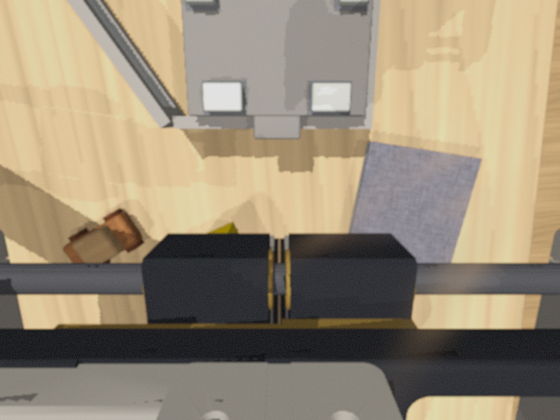

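The lid is shut flat. The corner tabs at (223,97) and (331,97) match the predicted positions within 3 mm. Pressing the near corner, then front, back and far.

carry_out(commands=[[[0.0425,-0.024,0.02],0,0],[[0.0425,-0.024,0.04],0,0],[[0,0,0.04],0,0],[[0,0,0.03],0,0],[[0,0,0],0,0],[[0,0,0.01],0,0],[[0,0,0.01],0,0],[[0,0,0.006],0,0],[[0,0,0.005],0,0],[[0,0,0.003],0,0],[[0,0,0],0,0]])

```text
time: 41.8
tool_pos: [0.5812, 0.0277, 0.1199]
tool_rot: [3.14, 0.0, 1.492]
contact_force: [-5.6, -0.7, 16.1]
opening: 0.0005
grip_force: 7.8
```

carry_out(commands=[[[0,0,-0.03],0,0],[[0.049,-0.008,0],0,0],[[0.049,-0.008,0],0,0],[[0,0,0],0,0],[[0,0,0.01],0,0],[[0,0,0.008],0,0],[[0,0,0.005],0,0],[[0,0,0.004],0,0],[[0,0,0.003],0,0],[[0,0,0],0,0]])

```text
time: 43.05
tool_pos: [0.5728, 0.1261, 0.1199]
tool_rot: [3.14, 0.001, 1.492]
contact_force: [-5.9, -2.1, 17.0]
opening: 0.0004
grip_force: 8.4
```

carry_out(commands=[[[0,0,-0.03],0,0],[[0,0.043,0],0,0],[[0,0.043,0],0,0],[[0,0.042,0],0,0],[[0,0,0],0,0],[[0,0,0.01],0,0],[[0,0,0.008],0,0],[[0,0,0.005],0,0],[[0,0,0.004],0,0],[[0,0,0.003],0,0],[[0,0,0],0,0]])

```text
time: 44.42
tool_pos: [0.7002, 0.1169, 0.1201]
tool_rot: [3.14, -0.0, 1.492]
contact_force: [-6.2, -0.6, 11.7]
opening: 0.0003
grip_force: 5.6
```

carry_out(commands=[[[0,0,-0.03],0,0],[[-0.049,-0.008,0],0,0],[[-0.049,-0.008,0],0,0],[[0,0,0],0,0],[[0,0,0.01],0,0],[[0,0,0.008],0,0],[[0,0,0.005],0,0],[[0,0,0.004],0,0],[[0,0,0.003],0,0],[[0,0,0],0,0]])

```text
time: 45.68
tool_pos: [0.6767, 0.021, 0.12]
tool_rot: [3.14, -0.0, 1.492]
contact_force: [-5.4, 1.2, 13.1]
opening: -0.0001
grip_force: 6.5
```

All four tabs went home, each with tips at 0.103 and a firm stop. Next I move outside the door, high up, and take a checking look.

carry_out(commands=[[[0,0,-0.05],0,0],[[0,0,-0.05],0,0],[[0,0,-0.03],0,0],[[0.0113,-0.0386,0],0,0],[[0.0113,-0.0386,0],0,0],[[0.0113,-0.0386,0],0,0],[[0.0113,-0.0386,0],0,0],[[0.0113,-0.0386,0],0,0],[[0.0113,-0.0386,0],0,0],[[0.0113,-0.0386,0],0,0],[[0.0113,-0.0386,0],0,0],[[0,0,0],0,0],[[0,0,0],0,0]])

```text
time: 47.3
tool_pos: [0.3768, 0.1348, 0.248]
tool_rot: [3.14, -0.0, 1.492]
contact_force: [1.0, 1.3, 0.1]
opening: 0.0003
grip_force: 0.0
```

```bash
python3 - <<'E'
from h import *
go(*loc(-.26,-.006),.085)
b=shot("side","s13.png");a=shot("top");w=shot("wrist")
i=np.array(b["pixels"])[130:230,190:320,::-1]; j=np.array(a["pixels"])[150:270,170:260,::-1]
cv2.imwrite("pics/c13.png",np.hstack([cv2.resize(i,(500,385),interpolation=cv2.INTER_CUBIC),cv2.resize(j,(289,385),interpolation=cv2.INTER_CUBIC)]))
print(proj(a,[*loc(-.26,-.006),.085]))
for ph in(.5,.65,.8): print(ph,proj(a,[*loc(-.104-.228*np.sin(ph),-.118+.228*np.cos(ph)),.084]))
E
```

```text
pos [0.3768 0.1348 0.248 ] psi 1.492 tool d [ 1.00e-04 -8.00e-04  1.63e-01] turn None
[212.4 266.7]
0.5 [188.2 251.9]
0.65 [192.9 260.4]
0.8 [198.9 268.1]
```

View pics/c13.png

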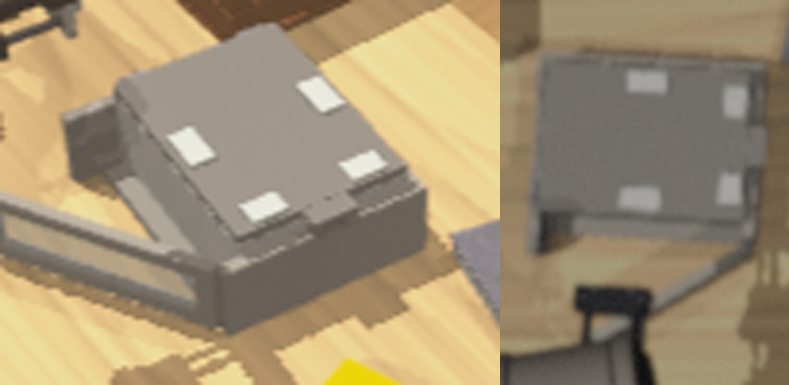

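The lid is flat and all four white keys sit low and alike. The door is open at about 0.65 rad. Descending outside it and pushing.

carry_out(commands=[[[0,0,0.05],0,0],[[0,0,0.05],0,0],[[0,0,0.04],0,0],[[0,0,0.023],0,0],[[0,0,0],0,0],[[0.005,0.02,0],0,0],[[0.005,0.02,0],0,0],[[0.006,0.015,0],0,0],[[0.006,0.015,0],0,0],[[0.006,0.015,0],0,0],[[0.005,0.01,0],0,0],[[0.005,0.01,0],0,0],[[0,0.008,0],0,0],[[0,0.006,0],0,0],[[0,0,0],0,0]])

```text
time: 49.32
tool_pos: [0.4982, 0.163, 0.0847]
tool_rot: [3.141, 0.0, 1.492]
contact_force: [0.2, -0.3, -0.8]
opening: 0.0006
grip_force: 0.0
```

```bash
python3 - <<'E'
from h import *
go(*loc(-.135,.032),.085); print(np.round(robot.observe()["contact_force"],2))
E
```

```text
pos [0.4982 0.163  0.0847] psi 1.492 tool d [ 0.0005  0.0057 -0.0003] turn None
[ 0.25 -0.26 -0.82]
```

Now in small steps until the force rises.

carry_out(commands=[[[0,0.003,0],0,0],[[0,0.003,0],0,0],[[0,0.003,0],0,0],[[0,0,0],0,0]])

```text
time: 49.82
tool_pos: [0.5041, 0.1626, 0.0845]
tool_rot: [-3.136, 0.001, 1.492]
contact_force: [-10.3, 2.9, 7.3]
opening: 0.0003
grip_force: 5.3
```

carry_out(commands=[[[0,0.003,0],0,0],[[0,0.002,0],0,0],[[0,0,0],0,0]])

```text
time: 50.2
tool_pos: [0.5045, 0.1626, 0.0844]
tool_rot: [-3.126, 0.002, 1.492]
contact_force: [-24.8, 3.2, 19.3]
opening: 0.0002
grip_force: 13.5
```

carry_out(commands=[[[0,-0.02,0],0,0],[[0,-0.04,0],0,0],[[0,-0.04,0],0,0],[[0,0,-0.05],0,0],[[0,0,-0.05],0,0],[[-0.06,0,-0.04],0,0],[[-0.06,0,0],0,0],[[-0.06,0,0],0,0],[[-0.06,0,0],0,0],[[-0.06,0,0],0,0],[[0,0,0],0,0],[[0,0,0],0,0]])

```text
time: 51.7
tool_pos: [0.3888, -0.121, 0.2193]
tool_rot: [3.142, -0.0, 1.491]
contact_force: [-0.2, -0.3, -1.2]
opening: 0.0008
grip_force: 0.0
```

```bash
python3 - <<'E'
from h import *
b=shot("side");a=shot("top")
i=np.array(b["pixels"])[120:250,180:330,::-1]; j=np.array(a["pixels"])[150:270,170:260,::-1]
cv2.imwrite("pics/c14.png",np.hstack([cv2.resize(i,(480,416),interpolation=cv2.INTER_CUBIC),cv2.resize(j,(312,416),interpolation=cv2.INTER_CUBIC)]))
for ph in(0,.06,.12): print(ph,proj(a,[*loc(-.104-.228*np.sin(ph)-.006,-.118+.228*np.cos(ph)),.084]))
E
```

```text
0 [182.3 222. ]
0.06 [182.1 225.9]
0.12 [182.2 229.8]
```

View pics/c14.png

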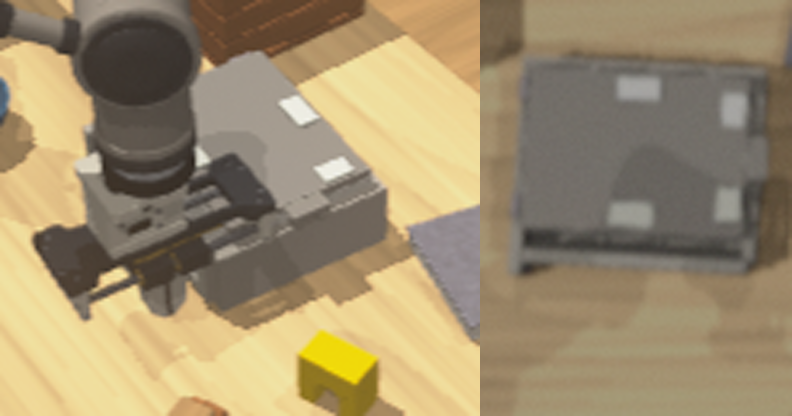

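The top crop shows the door lying parallel along the cubby front with the lid flat. The push ended at a hard stop of 25 N at the shut position, well above the catch force. Handing in.

```bash
python3 -c "
from cell import robot
print(robot.hand_in())"
```

```text
the job is handed in; nothing more can be done
None
```

The job is handed in at about 52 s: the arch, brick and cylinder are in the tub, the lid is shut with all four tabs pressed home, and the door is pushed to its stop. I judged the door seated from the 25 N stop and the top view, and I viewed 15 pictures, one over the limit of 14.

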